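Lock the polariser cell into the port of the light source

ROBOT

A 6-joint arm with a two-finger parallel gripper is mounted at the origin on the work surface. World frame = base frame: x ahead of the robot, y to its left, z up, the work surface at z = 0. Lengths are in m, angles in rad, forces in N, time in s.
With the tool pointing down it reaches from about 0.35 to 0.85 m from the base axis. Payload 8.1 kg.
Tool frame: the origin (TCP) lies midway between the tips of the shut fingers; the grasp point (between the pads) lies 19 mm behind it; z points along the fingers, y is the line along which they close (so a half turn about z gives the same grasp; the last joint's range is limited). The gripper opens to 93 mm and grips with 3 to 60 N. Pads are 15 mm wide; open, the fingers measure 128 mm over their backs; the gripper's body (75 mm by 188 mm) begins 65 mm behind the grasp point.
Start: joints at [1.221, 0.13, 1.488, -0, 1.523, -0.085], TCP at [0.157, 0.579, 0.185] pointing down, gripper open.
Joint ranges: [-2.96, 2.96], [-0.89, 2.26], [0.02, 2.5], [-1.34, 4.48], [0, 2.73], [-2.66, 2.66]. Speed limits (rad/s): [2.39, 2.39, 2.79, 3.14, 3.14, 3.14].

INTERFACE

Orientations are given as a rotation vector (axis times angle).
In Python, from plant import get_state, get_image, sign_off, boxes_of, silhouettes, mark_of gives the robot as it stands.
- The arm moves only by the shell command python3 -m crank 'ROWS' [FORCE]. ROWS is a JSON object of lists of equal length, an entry for each row: "gripper": the opening in per cent of the stroke, from 0 (shut) to 100 (fully open); "xyz": the shift along the tool's x, y, z in mm, a list of three; "yaw": the turn about the tool's z in units of 5 degrees (1.0 is 5 degrees). In form: {"gripper": [gripper, ...], "xyz": [[x, y, z], ...], "yaw": [yaw, ...]}. A call has exactly 5 rows; each row is the pose to reach, as a shift and turn from the pose commanded when the call began, along the tool's axes at that moment; what a row does not reach only later rows make up. A row lasts 1/8 s, in which the tool goes at most 62.5 mm and 10.7 degrees, less where a joint would pass 70% of its speed; a pose out of reach is approached as far as the arm can. A call with a gripper value outside its range is refused whole. The fingers move at their own pace and stop on an object; FORCE is the grip in N (left out, the last holds). Time passes only in rows, so rows that repeat a pose let the fingers close, or fill a call up. It gives the time, the measured TCP pose, the force, the opening and the grip force at its end, in the units of the state.
- get_state(): the state, without advancing time (a new reading comes with each control period).
- get_image(name): name is "scene" or "top" or "wrist"; returns a dict with "pixels" (384x512x3 uint8, blue, green, red), "intrinsics" (3x3 intrinsics, pixels), "k1" (the pictures are not rectified: a ray, as slopes to the right and down, at radius r is drawn at 1 + k1 r^2 times it, then the intrinsics apply), "R" (3x3) and "t" (3): a world point X has camera coordinates R X + t; the wrist camera has in their place "tool_from_camera" (4x4, takes a point from camera to tool coordinates, whose origin is the TCP and whose axes are the flange's). Camera axes: x right, y down, z forward; pixel columns grow to the right and rows downward; lengths in m; the calibration is good to about 2 mm. A picture is of the moment at which its call begins: read the wrist's pose just before it. There is no depth.
- sign_off(): hands the job in; it is judged then, once.
Trained networks look in the newest picture that a camera, given by its name, has taken for a name from the list of things; names that differ only in an ending like _2 or _b are one class to them, and where a whole thing is asked for, a point or a joint stands for the part that bears it (a point fixed in the world has none). Each returns a list of dicts, best first, with "conf" (0 to 1); they miss things now and then, are a little off and sometimes report something else, mostly with a low value. They report only what shows in the picture. A call takes as long as a camera call. They do not tell look-alikes from the thing itself.
- boxes_of(camera, query): "box" ([left, top, width, height] in pixels, round what is visible of it).
- silhouettes(camera, query): "mask" (384x512 bool, what is visible of it) and "box" ([left, top, width, height] in pixels, round what is visible of it).
- mark_of(camera, query): "pixel" ([column, row] in pixels: a listed point, or the origin of a listed thing).
The state is a dict: "clock": time; "joints": joint angles; "dq": joint speeds; "joint_efforts": joint torques, N m; "tool_pos": TCP position; "eef_rot": TCP orientation; "wrist_force": force on the tool from outside, world axes, zero at the start; "wrist_torque": the same for the moment, N m; "grip_width": opening from 0.0 (shut) to 1.0 (fully open); "grip_force": force on a finger pad.
Only numpy, scipy, OpenCV 4.12 (cv2) and the standard library are available. Lean on these libraries where they do the work, as an engineer would, in place of code of your own. Each camera call takes 0.05 s, during which the arm holds its last target. There are 200 camera calls.

TASK

The polariser cell lies loose in the port on top of the light source, with its lugs on top of the ring's lip. Turn it until the lugs drop into the slots, then press it down lightly and turn it clockwise to the stop, so that it stays locked under the lip when you let go. Do not force it, and leave the other things on the table where they are.

Things in the scene. Friction and masses are not known exactly. Their poses are not given: they have to be found in the camera images.
- source: grey metal light source bolted to the table (cannot move): a box 190 mm along its x by 160 mm along its y, 75 mm high, with a round port facing up in the middle of its top. Origin on the table under the port's axis, z up
- port_top (a point): centre of the port's flat top, 100 mm above the table. The port is an aluminium ring, outer diameter 140 mm, bore 100 mm. Its inner edge (radius 50 to 62 mm) is a lip 5 mm thick, cut by three slots 120 degrees apart, 19 mm wide, seen from above as notches. The ring is locked at an angle that is not reported and differs every time: where the slots are must be felt or seen
- port_spring (a point): point on the port's axis 88 mm above the table: the height at which a spring-loaded ring in the bore holds up a cell whose lugs are in the slots. Pushing it down from there to the end of its 10 mm travel takes 1 to 4 N beyond the cell's weight at first and 7 to 10 N at the end, rising steadily (600 N/m)
- port_lip (a point): point on the port's axis at the height of the lip's underside, 95 mm. Under the lip, on the clockwise side (seen from above) of each slot, a nose 6 mm wide hangs 2 mm lower; behind it the lugs can rise to the lip again, and a solid stop ends the turn about 31 degrees clockwise of the slot's middle. Turned 26 degrees or more, the lugs are behind the noses
- cell: polariser cell: black metal ring, diameter 98 mm, 26 mm tall, about 0.75 kg, with a dark glass window (61 mm wide, recessed 4 mm), lying in the greased mouth of the port with 1 mm play, free to turn. Origin at the centre of its underside, z up. Origin heights over the table: 92 mm at the start, 88 mm dropped into the slots, 81 mm or less to pass the noses (78 is the lowest), 83 mm locked and let go
- cell_lugs (a point): point on the cell's axis 10 mm above its origin, mid-height of its three lugs: 14 mm wide, 4 mm thick, reaching out to radius 57.5 mm, at 0, 120 and 240 degrees from the cell's x axis. At the start they lie on top of the lip and each has a slot somewhere 6 to 114 degrees clockwise of it; when they drop into the slots the cell turns no further until pressed down
- cell_rim (a point): point on the cell's axis at the height of its flat top rim (radius 31 to 49 mm), 26 mm above its origin. The rim may be pressed on. Two steel posts stand on it for turning the cell, diameter 14 mm, 18 mm tall, on the cell's y axis, 38 mm either side of its centre. Do not push or squeeze the cell with more than 60 N
- post_a (a point): centre of the top of the post at +y of the cell, 44 mm above the cell's origin
- post_b (a point): centre of the top of the post at -y of the cell, 44 mm above the cell's origin
- mirror_mount: loose bystander: mirror in a black 50 mm square mount on a post, 130 mm tall, round foot of 54 mm; origin under the foot
- lens_mount: loose bystander: round 60 mm lens holder on a post, 137 mm tall, round foot of 54 mm; origin under the foot
- dust_cap: loose bystander: the port's black dust cap, disc of 112 mm diameter with a small knob, 32 mm tall, lying on the table beside the light source; origin under its centre
- driver: loose bystander: screwdriver, 180 mm long, lying on the table along the other side of the light source; origin under its middle, x along it
- glass_plate: loose bystander: clear glass plate 130 x 150 x 8 mm lying on the table; origin under its centre
- tissue_box: loose bystander: white lens-tissue box 115 x 120 x 62 mm, with a tissue standing out 25 mm; origin under its centre
- solvent_bottle: loose bystander: white bottle 60 mm in diameter, 130 mm tall; origin under its centre
- wrench: loose bystander: steel wrench 150 mm long lying on the table; origin under its middle
Things that resemble listed ones, but are neither listed nor needed, are in the scene too. Leave any yellow look-alike of the cell alone.

How it is judged:
By the outcome, as a careful person would: the job done as asked, in the order asked, and still so for the second after the job is handed in, with the robot touching nothing.
It also fails if it takes over 45 s, if anything falls off the work surface, if the arm or the gripper's body presses on something with over 40 N, if the wrist force passes 120 N, or if a joint passes its speed limit or range.

## Working session

There is one attempt and no reset: what is moved stays moved. The work goes in short steps, Python scripts to look and compute and a shell command to move; the robot and the scene stay as the last step left them, time stands still between calls to the robot, and variables do not carry over. Pictures are saved under pics/ and viewed, at most 10 in all, crops included, and the job is handed in when it is done.

```bash
mkdir -p pics; ls; cat > h.py <<'E'
import numpy as np, cv2
from scipy.spatial.transform import Rotation as Ro
from plant import *
def cam(name):
    s=get_state(); im=get_image(name)
    if 'R' in im: R=np.array(im['R']);t=np.array(im['t'])
    else:
        T=np.array(im['tool_from_camera']);W=np.eye(4);W[:3,:3]=Ro.from_rotvec(s['eef_rot']).as_matrix();W[:3,3]=s['tool_pos']
        M=np.linalg.inv(W@T);R=M[:3,:3];t=M[:3,3]
    return dict(px=np.array(im['pixels']),K=np.array(im['intrinsics']),k=im['k1'],R=R,t=t)
def atz(c,p,z):
    d=np.array([c['k'],0,0,0,0],float)
    u=cv2.undistortPoints(np.array([[p]],float),c['K'],d)[0,0]
    r=c['R'].T@np.array([u[0],u[1],1]);o=-c['R'].T@c['t']
    return o+r*(z-o[2])/r[2]
def proj(c,X):
    return cv2.projectPoints(np.array(X,float).reshape(-1,3),cv2.Rodrigues(c['R'])[0],c['t'],c['K'],np.array([c['k'],0,0,0,0],float))[0].reshape(-1,2)
E
python3 - <<'E'
from h import *
H={'cell':.092,'port_top':.1,'cell_rim':.118,'post_a':.136,'post_b':.136,'source':0.,'cell_lugs':.102,'solvent_bottle':0,'mirror_mount':0,'lens_mount':0,'tissue_box':0}
ims=[]
for n in ['scene','top']:
    c=cam(n);ims.append(c['px'])
    for q,z in H.items():
        if n=='scene' and q not in('cell_rim','post_a','port_top','cell'):continue
        for m in mark_of(n,q)[:3]:print(n,q,np.round(m['pixel']),round(m['conf'],2),np.round(atz(c,m['pixel'],z),3))
cv2.imwrite('pics/a.png',cv2.resize(np.vstack(ims),None,fx=.78,fy=.78))
cv2.imwrite('pics/top.png',cv2.resize(ims[1],None,fx=1.5,fy=1.5))
cv2.imwrite('pics/scene.png',cv2.resize(ims[0],None,fx=1.5,fy=1.5))
s=get_state();print(s['clock'],s['tool_pos'],s['eef_rot'],s['wrist_force'])
E
```

```text
pics
scene cell [302. 253.] 0.76 [ 0.821 -0.05   0.092]
scene cell [223. 203.] 0.67 [ 0.519 -0.089  0.092]
scene port_top [227. 201.] 0.95 [ 0.526 -0.081  0.1  ]
scene cell_rim [300. 247.] 0.89 [ 0.821 -0.058  0.118]
scene cell_rim [226. 195.] 0.78 [ 0.52  -0.079  0.118]
scene post_a [240. 190.] 0.95 [ 0.547 -0.046  0.136]
scene post_a [310. 252.] 0.92 [ 0.864 -0.062  0.136]
scene post_a [289. 237.] 0.91 [ 0.79  -0.069  0.136]
top cell [252. 138.] 0.6 [0.734 0.029 0.092]
top cell [304. 209.] 0.6 [ 0.525 -0.134  0.092]
top cell [291. 204.] 0.57 [ 0.54  -0.095  0.092]
top port_top [290. 204.] 0.65 [ 0.539 -0.092  0.1  ]
top port_top [398. 235.] 0.29 [ 0.455 -0.414  0.1  ]
top cell_rim [254. 135.] 0.83 [0.737 0.021 0.118]
top cell_rim [289. 205.] 0.56 [ 0.535 -0.086  0.118]
top post_a [303. 206.] 0.9 [ 0.532 -0.122  0.136]
top post_a [278. 198.] 0.72 [ 0.552 -0.052  0.136]
top post_a [257. 123.] 0.67 [0.768 0.014 0.136]
top post_b [303. 206.] 0.9 [ 0.532 -0.122  0.136]
top post_b [278. 198.] 0.72 [ 0.552 -0.052  0.136]
top post_b [257. 123.] 0.67 [0.768 0.014 0.136]
top source [286. 208.] 0.9 [ 0.532 -0.088  0.   ]
top source [393. 268.] 0.48 [ 0.347 -0.438  0.   ]
top cell_lugs [290. 208.] 0.9 [ 0.528 -0.09   0.102]
top cell_lugs [259. 138.] 0.57 [0.731 0.006 0.102]
top cell_lugs [397. 235.] 0.35 [ 0.454 -0.409  0.102]
top solvent_bottle [133. 261.] 0.73 [0.348 0.395 0.   ]
top mirror_mount [109. 229.] 0.64 [0.446 0.476 0.   ]
top lens_mount [398. 234.] 0.86 [ 0.456 -0.454  0.   ]
top tissue_box [400. 188.] 0.66 [ 0.607 -0.461  0.   ]
top tissue_box [303. 207.] 0.22 [ 0.534 -0.144  0.   ]
0.85 [0.15701873 0.57907896 0.1853441 ] [ 4.14748820e-01  3.11408203e+00 -8.04751174e-05] [-0.0316427  -0.50701569  0.47920951]
```

View pics/top.png

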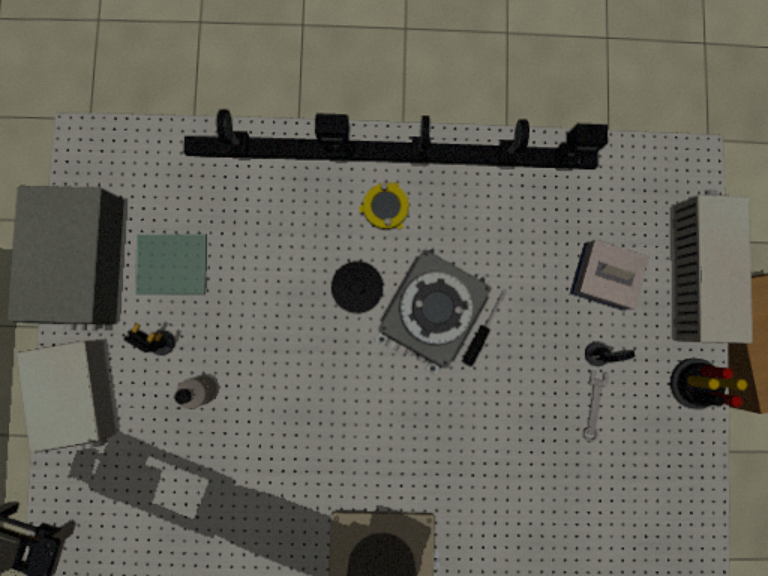

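View pics/scene.png

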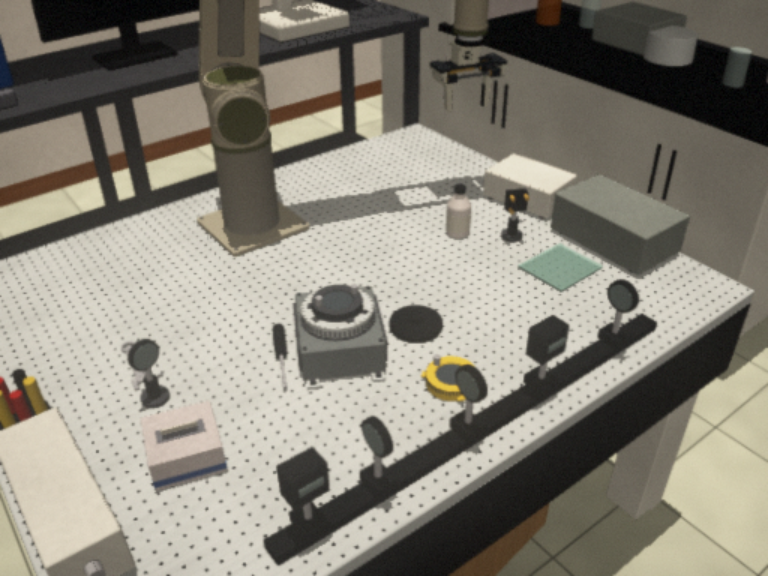

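The cell is the black one in the port (top image about px 291,203). The yellow look-alike at (257,137) stays untouched. My plan is to spread the fingers partway, set their tips on the rim beside the posts, and push the posts sideways by turning. First I go above the port and look.

```bash
python3 -m crank '{"gripper":[60,60,60,60,60],"xyz":[[-20,-20,-30],[-60,-60,-60],[-100,-100,-80],[-140,-140,-80],[-180,-180,-80]],"yaw":[0,0,0,0,0]}'
python3 -m crank '{"gripper":[60,60,60,60,60],"xyz":[[-40,-40,0],[-80,-80,0],[-120,-120,0],[-160,-160,0],[-200,-200,0]],"yaw":[0,0,0,0,0]}'
python3 -m crank '{"gripper":[60,60,60,60,60],"xyz":[[-40,-40,0],[-80,-80,0],[-120,-120,0],[-160,-160,0],[-163,-163,0]],"yaw":[0,0,0,0,0]}'
python3 - <<'E'
from h import *
c=cam('wrist');s=get_state();print(s['clock'],s['tool_pos'],s['eef_rot'],s['joints'])
H={'port_top':.1,'cell_rim':.118,'post_a':.136,'cell_lugs':.102}
for q,z in H.items():
    for m in mark_of('wrist',q)[:3]:print(q,np.round(m['pixel']),round(m['conf'],2),np.round(atz(c,m['pixel'],z),4))
cv2.imwrite('pics/w1.png',cv2.resize(c['px'],None,fx=1.5,fy=1.5))
np.savez('w1.npz',**c)
E
```

```text
clock: 1.48
tool_pos: [0.2844, 0.3569, 0.266]
eef_rot: [0.414, 3.113, 0.002]
wrist_force: [1.2, 0.9, 0.8]
grip_width: 0.607
grip_force: 0.0
clock: 2.1
tool_pos: [0.425, 0.1112, 0.2657]
eef_rot: [0.415, 3.113, 0.001]
wrist_force: [1.7, -0.0, 0.9]
grip_width: 0.601
grip_force: 0.0
clock: 2.72
tool_pos: [0.5395, -0.0903, 0.2643]
eef_rot: [-0.421, -3.112, 0.001]
wrist_force: [-0.3, 1.1, 0.7]
grip_width: 0.598
grip_force: 0.0
2.775 [ 0.53921024 -0.08898194  0.26456449] [-4.19055129e-01 -3.11217220e+00 -1.82615546e-05] [-2.57257645e-01 -3.26409766e-02  1.51356371e+00 -1.53337112e-04
  1.66199543e+00 -1.56037716e+00]
cell_rim [251. 175.] 0.93 [ 0.5339 -0.093   0.118 ]
post_a [278. 170.] 0.84 [ 0.5336 -0.0579  0.136 ]
post_a [222. 182.] 0.81 [ 0.5299 -0.129   0.136 ]
post_a [ 10. 105.] 0.74 [ 0.3775 -0.3384  0.136 ]
cell_lugs [248. 168.] 0.76 [ 0.5268 -0.0945  0.102 ]
```

View pics/w1.png

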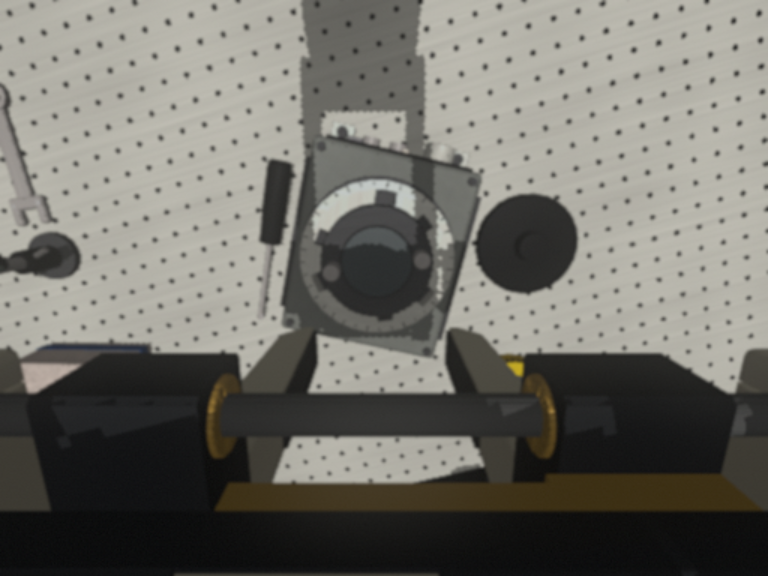

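The black cell sits in the ring at about (378,255), with its posts at (332,271) and (422,260). I'll unwarp the ring to tell lugs from slots.

```bash
cat > ring.py <<'E'
from h import *
def unwrap(c,cx,cy,z=.1,r0=.03,r1=.075,n=720):
    a=np.radians(np.arange(n)/n*360);r=np.linspace(r1,r0,200)
    A,Rr=np.meshgrid(a,r)
    X=np.stack([cx+Rr*np.cos(A),cy+Rr*np.sin(A),np.full_like(A,z)],-1)
    p=proj(c,X).reshape(200,n,2).astype(np.float32)
    return cv2.remap(c['px'],p,None,cv2.INTER_CUBIC)
def overhead(c,cx,cy,z=.1,h=.08,n=500):
    g=np.linspace(-h,h,n);  # image up = +x, left = +y
    X=np.stack([*np.meshgrid(cx-g,cy-g,indexing='ij'),np.full((n,n),z)],-1)
    p=proj(c,X).reshape(n,n,2).astype(np.float32)
    return cv2.remap(c['px'],p,None,cv2.INTER_CUBIC)
E
python3 - <<'E'
from ring import *
c=dict(np.load('w1.npz'))
u=unwrap(c,.530,-.0925);
for i in range(0,360,30):
    cv2.putText(u,str(i),(i*2,12),0,.4,(0,0,255),1);cv2.line(u,(i*2,14),(i*2,22),(0,0,255),1)
o=overhead(c,.530,-.0925,n=380)
full=np.zeros((580,720,3),np.uint8);full[:200]=u;full[200:,:380]=o
cv2.imwrite('pics/u1.png',cv2.convertScaleAbs(full,alpha=1.6))
E
```

```text
(no output)
```

View pics/u1.png

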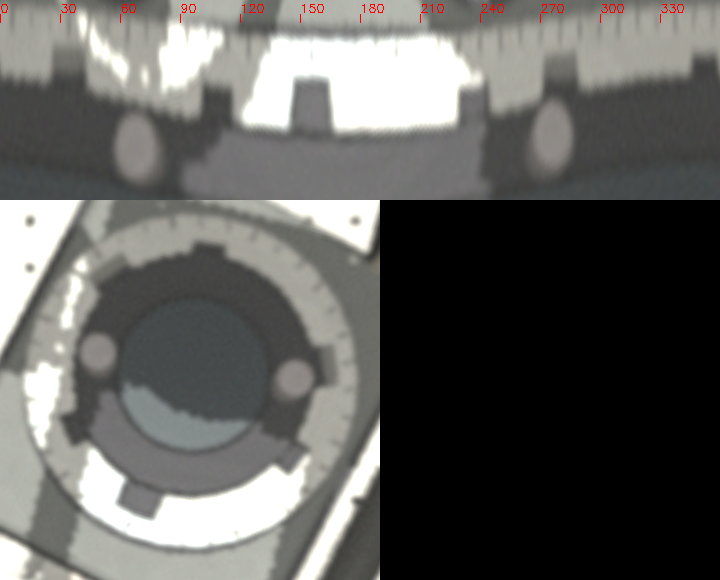

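Lugs, black and 14.5° wide, are at about 352/108/235°. Slots, greyer and wider, are at about 33/155/279°. That makes the turn about 76° clockwise. The ring centre is about (0.5335, -0.093) and the post line is at about 82°. I'll go down with the fingers about 38° counter-clockwise of the posts.

```bash
python3 -m crank '{"gripper":[60,60,60,60,60],"xyz":[[4.4,-5.4,0],[4.4,-5.4,10],[4.4,-5.4,30],[4.4,-5.4,60],[4.4,-5.4,80]],"yaw":[-2,-4,-6,-8,-9]}'
python3 -m crank '{"gripper":[60,60,60,60,60],"xyz":[[0,0,20],[0,0,40],[0,0,54],[0,0,58],[0,0,58]],"yaw":[0,0,0,0,0]}'
python3 - <<'E'
from h import *
c=cam('wrist');s=get_state();print(s['clock'],s['tool_pos'],s['eef_rot'],s['joints'],s['wrist_force'],s['wrist_torque'])
T=Ro.from_rotvec(s['eef_rot']).as_matrix();print('y dir',np.degrees(np.arctan2(T[1,1],T[0,1])))
for m in mark_of('wrist','post_a')[:3]:print(np.round(m['pixel']),round(m['conf'],2),np.round(atz(c,m['pixel'],.136),4))
cv2.imwrite('pics/w2.png',cv2.convertScaleAbs(cv2.resize(c['px'],None,fx=1.5,fy=1.5),alpha=1.4));np.savez('w2.npz',**c)
E
```

```text
clock: 3.6
tool_pos: [0.5327, -0.0896, 0.1844]
eef_rot: [0.818, -3.033, -0.0]
wrist_force: [-0.5, -0.2, -0.5]
grip_width: 0.603
grip_force: 0.0
clock: 4.22
tool_pos: [0.5334, -0.0912, 0.1274]
eef_rot: [-0.808, 3.036, -0.0]
wrist_force: [0.0, -0.4, 1.1]
grip_width: 0.602
grip_force: 0.0
4.275 [ 0.53373646 -0.09130207  0.12794801] [-8.07852482e-01  3.03517809e+00 -6.36920316e-04] [-2.64133867e-01  5.58409385e-03  1.72429810e+00  2.14576979e-05
  1.41086362e+00 -2.35519804e+00] [-0.04328153 -0.58664839  0.0966046 ] [-0.01444107  0.03003125 -0.05027223]
y dir 119.80894637166024
[211. 186.] 0.87 [ 0.5265 -0.1303  0.136 ]
[287. 246.] 0.85 [ 0.5395 -0.0575  0.136 ]
```

View pics/w2.png

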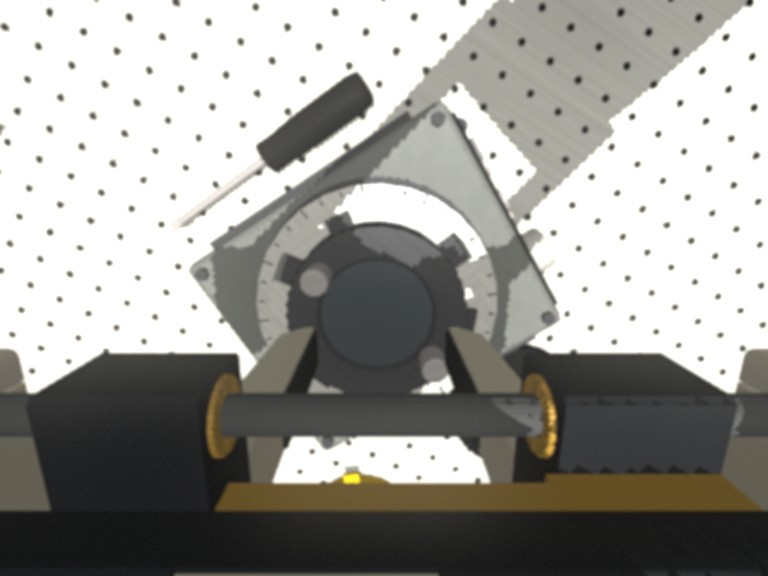

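```bash
python3 -m crank '{"gripper":[60,60,60,60,60],"xyz":[[1.7,-1.6,3],[1.7,-1.6,6],[1.7,-1.6,6],[1.7,-1.6,6],[1.7,-1.6,6]],"yaw":[0,0,1,2,3]}'
python3 -m crank '{"gripper":[60,60,60,60,60],"xyz":[[0,0,0],[0,0,0],[0,0,0],[0,0,0],[0,0,0]],"yaw":[0.7,1.5,2.3,3.1,4]}'
python3 - <<'E'
from h import *
c=cam('wrist');s=get_state();print(s['clock'],s['tool_pos'],s['joints'][5],s['wrist_force'],s['wrist_torque'])
T=Ro.from_rotvec(s['eef_rot']).as_matrix();print('y dir',np.degrees(np.arctan2(T[1,1],T[0,1])))
for m in mark_of('wrist','post_a')[:3]:print(np.round(m['pixel']),round(m['conf'],2),np.round(atz(c,m['pixel'],.136),4))
E
```

```text
clock: 4.95
tool_pos: [0.5326, -0.0934, 0.1212]
eef_rot: [0.401, -3.116, -0.0]
wrist_force: [-0.3, -0.9, 0.5]
grip_width: 0.602
grip_force: 0.0
clock: 5.58
tool_pos: [0.5326, -0.0934, 0.1212]
eef_rot: [-0.146, -3.138, -0.0]
wrist_force: [0.1, -0.2, 0.8]
grip_width: 0.597
grip_force: 0.0
5.625 [ 0.53258255 -0.0933944   0.12121237] -1.742500234779426 [ 0.07109908  0.30414046 -0.17891337] [ 0.02753505  0.02824552 -0.01880471]
y dir 84.45731487723083
[204. 222.] 0.9 [ 0.529  -0.1294  0.136 ]
```

```bash
python3 - <<'E'
from ring import *
c=cam('wrist')
cv2.imwrite('pics/w3.png',cv2.convertScaleAbs(cv2.resize(c['px'],None,fx=1.5,fy=1.5),alpha=1.4))
E
```

```text
(no output)
```

View pics/w3.png

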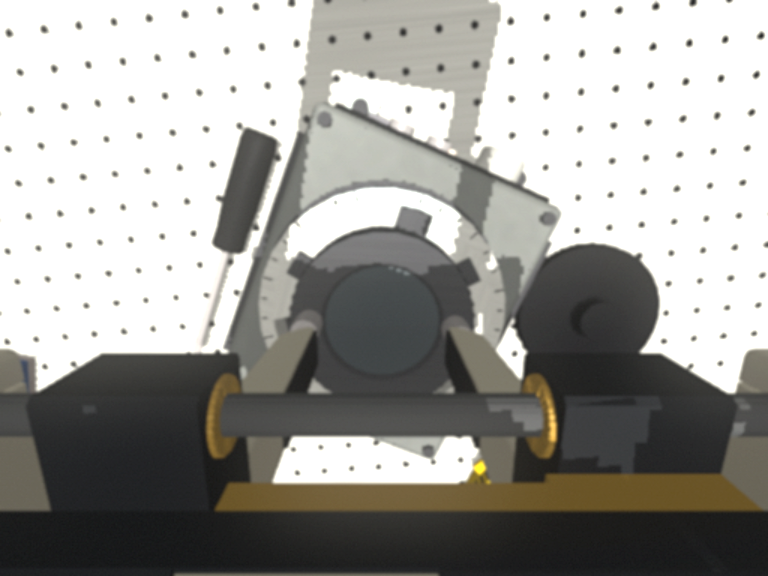

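The posts at (310,322) and (455,325) now lie against the fingers and the cell turns with them. I'll carry on to about 15° before the slots, then measure lugs against slots.

```bash
python3 -m crank '{"gripper":[60,60,60,60,60],"xyz":[[0,0,0],[0,0,0],[0,0,0],[0,0,0],[0,0,0]],"yaw":[1,2,3,4,5]}'
python3 -m crank '{"gripper":[60,60,60,60,60],"xyz":[[0,0,0],[0,0,0],[0,0,0],[0,0,0],[0,0,0]],"yaw":[1,2,2.8,3.4,3.4]}'
python3 - <<'E'
from ring import *
c=cam('wrist');s=get_state();print(s['clock'],s['tool_pos'],s['joints'][5],s['wrist_force'],s['wrist_torque'])
T=Ro.from_rotvec(s['eef_rot']).as_matrix();print('y dir',np.degrees(np.arctan2(T[1,1],T[0,1])))
u=unwrap(c,.533,-.0935)
for i in range(0,360,30):
    cv2.putText(u,str(i),(i*2,12),0,.4,(0,0,255),1);cv2.line(u,(i*2,14),(i*2,22),(0,0,255),1)
o=overhead(c,.533,-.0935,n=380)
full=np.zeros((580,720,3),np.uint8);full[:200]=u;full[200:,:380]=o
cv2.imwrite('pics/u2.png',cv2.convertScaleAbs(full,alpha=1.4))
E
```

```text
clock: 6.35
tool_pos: [0.5326, -0.0934, 0.1213]
eef_rot: [0.819, 3.033, -0.0]
wrist_force: [0.6, -0.4, 0.1]
grip_width: 0.6
grip_force: 0.0
clock: 6.98
tool_pos: [0.5326, -0.0934, 0.1213]
eef_rot: [-1.254, -2.88, -0.0]
wrist_force: [-0.2, 0.4, 0.3]
grip_width: 0.599
grip_force: 0.0
7.025 [ 0.53262922 -0.09338123  0.12128524] -1.0182261359210851 [-1.02479368  0.14548173 -0.03586806] [-0.0135932  -0.03970896 -0.02931566]
y dir 42.96247760007982
```

View pics/u2.png

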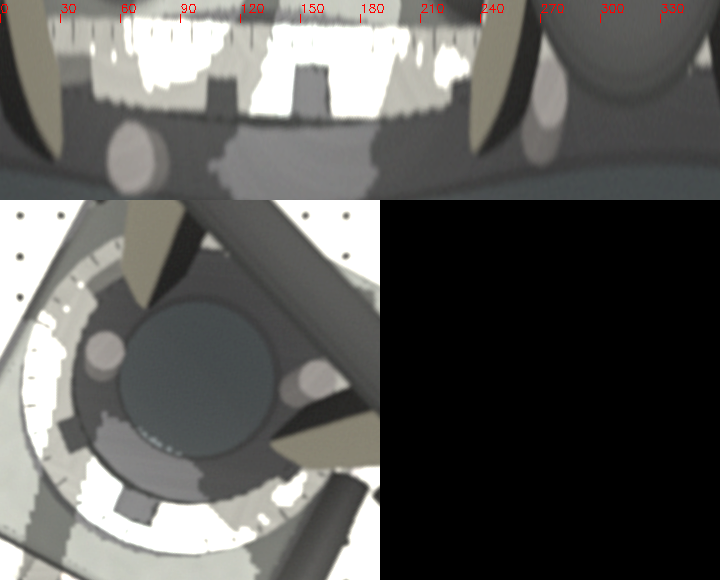

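```bash
python3 - <<'E'
from ring import *
im=get_image('wrist');T=np.array(im['tool_from_camera']);print(np.round(T,3))
s=get_state();c=cam('wrist');W=Ro.from_rotvec(s['eef_rot']).as_matrix()
o=c['px'].copy()
for y in(-.028,0,.028):
  for z in (0,-.03):
    p=proj(c,s['tool_pos']+W@np.array([0,y,z]))[0];print(y,z,p);cv2.circle(o,(int(p[0]),int(p[1])),3,(0,0,255) if z==0 else (0,255,0),-1)
# predicted post tops & ring
for a in (80,260):
  p=proj(c,[.533+.038*np.cos(np.radians(a)),-.0935+.038*np.sin(np.radians(a)),.136])[0];print('post',p);cv2.circle(o,(int(p[0]),int(p[1])),3,(255,0,255),-1)
c2=cam('top')
for m in mark_of('top','post_a')[:3]:print(m['pixel'],m['conf'],atz(c2,m['pixel'],.136))
t=c2['px'][150:260,230:350]
t=cv2.resize(t,None,fx=3.2,fy=3.2,interpolation=cv2.INTER_CUBIC)
f=np.zeros((384,800,3),np.uint8);f[:,:416]=cv2.resize(cv2.convertScaleAbs(o,alpha=1.4),None,fx=1,fy=1)[:,60:476];f[:352,416:]=cv2.convertScaleAbs(t,alpha=1.4)[:, :384]
cv2.imwrite('pics/u3.png',f)
E
```

```text
[[ 0.    -0.969 -0.248  0.069]
 [ 1.     0.    -0.001 -0.   ]
 [ 0.001 -0.248  0.969 -0.2  ]
 [ 0.     0.     0.     1.   ]]
-0.028 0 [218.34805609 215.41263132]
-0.028 -0.03 [212.63572773 230.18238218]
0 0 [254.40407293 215.42659519]
0 -0.03 [254.46149516 230.20048592]
0.028 0 [290.46630832 215.43975812]
0.028 -0.03 [296.29562202 230.21680969]
post [297.88122518 191.96797416]
post [214.00672134 251.48652673]
[259.7, 146.6] 0.88 [0.69884487 0.0040757  0.136     ]
[258.0, 121.1] 0.7 [0.77323262 0.01099187 0.136     ]
```

View pics/u3.png

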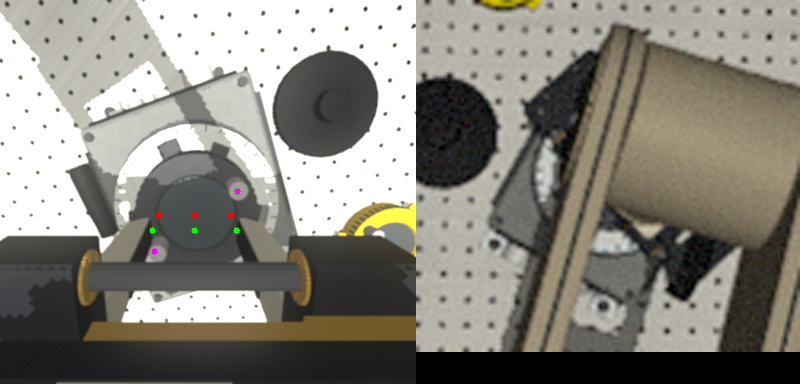

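Nothing turned: the lugs are still at 110° and the force is about 0. The open fingertips sit higher than the TCP, roughly 20–30 mm by their rows in the picture, so they passed over the posts. I'll turn back to the counter-clockwise side at this height, then go down by feel.

```bash
python3 -m crank '{"gripper":[60,60,60,60,60],"xyz":[[0,0,0],[0,0,0],[0,0,0],[0,0,0],[0,0,0]],"yaw":[-1.6,-3.2,-4.8,-6.4,-8]}'
python3 -m crank '{"gripper":[60,60,60,60,60],"xyz":[[0,0,0],[0,0,0],[0,0,0],[0,0,0],[0,0,0]],"yaw":[-1.6,-3.2,-4.8,-6.4,-7]}'
python3 -m crank '{"gripper":[60,60,60,60,60],"xyz":[[0,0,1],[0,0,3],[0,0,5],[0,0,6],[0,0,6]],"yaw":[0,0,0,0,0]}'
python3 -m crank '{"gripper":[60,60,60,60,60],"xyz":[[0,0,1],[0,0,2],[0,0,3],[0,0,4],[0,0,4]],"yaw":[0,0,0,0,0]}'
```

```text
clock: 7.85
tool_pos: [0.5326, -0.0934, 0.1213]
eef_rot: [-0.188, -3.136, -0.0]
wrist_force: [-0.7, 0.5, 0.4]
grip_width: 0.599
grip_force: 0.0
clock: 8.48
tool_pos: [0.5326, -0.0934, 0.1213]
eef_rot: [-0.761, 3.048, -0.0]
wrist_force: [-0.4, 1.0, 0.0]
grip_width: 0.598
grip_force: 0.0
clock: 9.1
tool_pos: [0.5325, -0.0934, 0.1152]
eef_rot: [0.755, -3.049, -0.0]
wrist_force: [0.5, -0.1, -0.4]
grip_width: 0.604
grip_force: 0.0
clock: 9.72
tool_pos: [0.5325, -0.0934, 0.1112]
eef_rot: [0.755, -3.049, -0.0]
wrist_force: [-0.9, 0.9, -0.3]
grip_width: 0.603
grip_force: 0.0
```

```bash
python3 -m crank '{"gripper":[60,60,60,60,60],"xyz":[[0,0,0.5],[0,0,1],[0,0,1.5],[0,0,2],[0,0,2]],"yaw":[0,0,0,0,0]}' | grep -E 'pos|force'
python3 - <<'E'
from h import *
c=cam('wrist');s=get_state()
W=Ro.from_rotvec(s['eef_rot']).as_matrix()
o=c['px'].copy()
for x,y,z in [(-.0075,.028,0),(-.0075,.028,-.01),(-.0075,.028,-.02),(-.0075,.028,-.03)]:
    p=proj(c,s['tool_pos']+W@np.array([x,y,z]))[0]
    cv2.circle(o,(int(p[0]),int(p[1])),1,(0,0,255),-1)
    p=proj(c,s['tool_pos']+W@np.array([x,-y,z]))[0]
    cv2.circle(o,(int(p[0]),int(p[1])),1,(0,0,255),-1)
cv2.imwrite('pics/w4.png',cv2.convertScaleAbs(cv2.resize(o[120:300,140:370],None,fx=3.3,fy=3.3,interpolation=cv2.INTER_CUBIC),alpha=1.4))
E
```

```text
tool_pos: [0.5326, -0.0934, 0.1093]
wrist_force: [1.1, -0.1, -0.3]
grip_force: 0.0
```

View pics/w4.png

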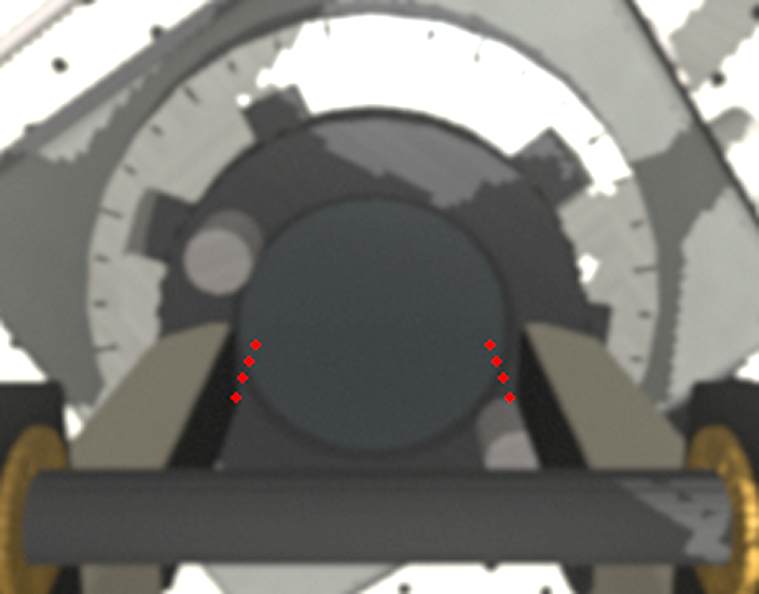

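Still no contact. The picture agrees the fingers are clear of the posts, so I'll continue down by feel.

```bash
python3 -m crank '{"gripper":[60,60,60,60,60],"xyz":[[0,0,0.5],[0,0,1],[0,0,1.5],[0,0,2],[0,0,2]],"yaw":[0,0,0,0,0]}' | grep -E 'pos|force'
python3 -c "
from h import *
s=get_state();print(s['wrist_force'],s['wrist_torque'],s['tool_pos'])"
```

```text
tool_pos: [0.5326, -0.0934, 0.1073]
wrist_force: [0.7, 0.8, 0.2]
grip_force: 0.0
[0.65147282 0.80629625 0.16329547] [0.05441635 0.02998264 0.0133361 ] [ 0.53257965 -0.09337902  0.10726615]
```

```bash
python3 -m crank '{"gripper":[60,60,60,60,60],"xyz":[[0,0,0.5],[0,0,1],[0,0,1.5],[0,0,2],[0,0,2]],"yaw":[0,0,0,0,0]}' | grep -E 'pos|force'
```

```text
tool_pos: [0.5326, -0.0934, 0.1053]
wrist_force: [-0.8, -0.5, -0.2]
grip_force: 0.0
```

```bash
python3 - <<'E'
from h import *
c=cam('scene');s=get_state()
# fingertip expected
W=Ro.from_rotvec(s['eef_rot']).as_matrix()
for y in(-.028,.028): print(proj(c,s['tool_pos']+W@np.array([0,y,0])))
for z in(.1,.118):print('axis',z,proj(c,[.533,-.0935,z]))
o=c['px'][110:250,150:320]
cv2.imwrite('pics/s2.png',cv2.convertScaleAbs(cv2.resize(o,None,fx=4.2,fy=4.2,interpolation=cv2.INTER_CUBIC),alpha=1.3))
E
```

```text
[[219.6654105  207.76148058]]
[[228.80914175 197.17468769]]
axis 0.1 [[224.42792927 203.9436984 ]]
axis 0.118 [[224.11235783 198.92872277]]
```

View pics/s2.png

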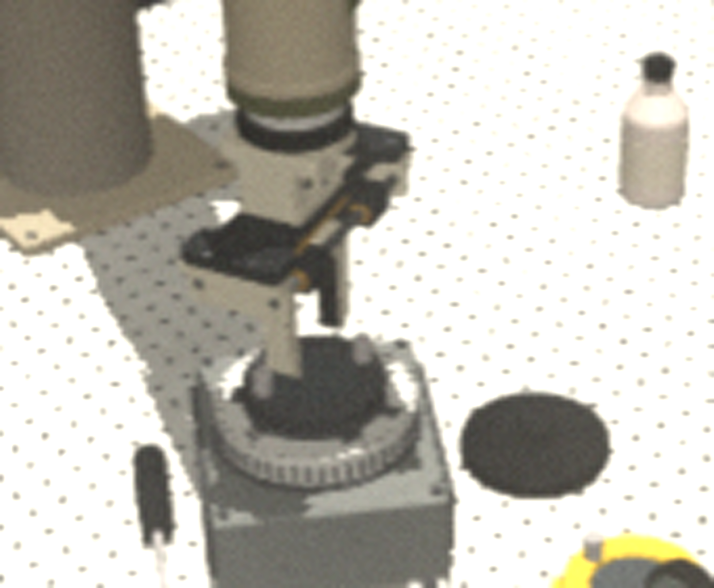

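The tips (crop 285,375 and 333,325) stand about 30 mm above the reported TCP, at about the height of the post tops. I'll go down another 10 mm, then feel for the rim.

```bash
python3 -m crank '{"gripper":[60,60,60,60,60],"xyz":[[0,0,3],[0,0,6],[0,0,8],[0,0,10],[0,0,10]],"yaw":[0,0,0,0,0]}' | grep -E 'clock|pos|force'
```

```text
clock: 12.32
tool_pos: [0.5325, -0.0934, 0.0951]
wrist_force: [0.6, 0.5, 0.3]
grip_force: 0.0
```

```bash
python3 -m crank '{"gripper":[60,60,60,60,60],"xyz":[[0,0,0.5],[0,0,1],[0,0,1.5],[0,0,2],[0,0,2]],"yaw":[0,0,0,0,0]}' | grep -E 'clock|pos|force'
```

```text
clock: 12.95
tool_pos: [0.5326, -0.0934, 0.0933]
wrist_force: [-0.0, 0.5, -0.3]
grip_force: 0.0
```

```bash
python3 -c "
from h import *
for k in range(3):
    c=cam('wrist');s=get_state();print(s['wrist_force'],s['wrist_torque'],s['tool_pos'],s['clock'])
for m in mark_of('wrist','post_a')[:3]:print(np.round(m['pixel']),round(m['conf'],2),np.round(atz(c,m['pixel'],.136),4))
"
```

```text
[ 0.41575642 -0.36625209  0.63770517] [ 0.01238985  0.02332743 -0.03021488] [ 0.53263282 -0.09336666  0.09332278] 13.0
[ 0.45122885 -0.14598382  0.84545638] [0.07287238 0.0301915  0.00505127] [ 0.53262003 -0.09341526  0.09333001] 13.05
[-0.70975119 -0.34759879  0.20558242] [0.07746652 0.06012812 0.01959046] [ 0.53266217 -0.09338828  0.09335487] 13.1
[200. 206.] 0.91 [ 0.5296 -0.1313  0.136 ]
```

```bash
python3 -m crank '{"gripper":[60,60,60,60,60],"xyz":[[0,0,0],[0,0,0],[0,0,0],[0,0,0],[0,0,0]],"yaw":[1.5,3,4,5,6]}' | grep -E 'clock|pos|force'
cat > st.py <<'E'
from h import *
c=cam('wrist');s=get_state();T=Ro.from_rotvec(s['eef_rot']).as_matrix()
print('F',np.round(s['wrist_force'],2),'M',np.round(s['wrist_torque'],3),'z',s['tool_pos'].round(4) if hasattr(s['tool_pos'],'round') else s['tool_pos'],'t',s['clock'],'q6',round(s['joints'][5],3))
print('finger dir',np.degrees(np.arctan2(T[1,1],T[0,1])))
for m in mark_of('wrist','post_a')[:3]:
    X=atz(c,m['pixel'],.136);print(np.round(m['pixel']),round(m['conf'],2),np.round(X,4),'ang',round(np.degrees(np.arctan2(X[1]+.0935,X[0]-.533)),1),'r',round(np.hypot(X[1]+.0935,X[0]-.533),4))
# lug/slot dark profile at r ~ 56 mm
from ring import unwrap
u=cv2.cvtColor(unwrap(c,.533,-.0935,r0=.054,r1=.057),cv2.COLOR_BGR2GRAY).mean(0)
print(' '.join(f'{i*4}:{int(v)}' for i,v in enumerate(u.reshape(90,8).mean(1))))
E
python3 st.py
```

```text
clock: 13.78
tool_pos: [0.5333, -0.0933, 0.0936]
wrist_force: [1.3, -0.2, -1.8]
grip_force: 1.4
F [0.94 0.22 0.43] M [ 0.128 -0.34   0.082] z [ 0.5332 -0.0933  0.0936] t 13.825 q6 -1.794
finger dir 87.42664471357264
[202. 210.] 0.85 [ 0.5141 -0.1239  0.136 ] ang -121.9 r 0.0358
0:58 4:57 8:57 12:57 16:57 20:56 24:55 28:54 32:53 36:49 40:47 44:37 48:24 52:25 56:68 60:87 64:87 68:87 72:88 76:106 80:115 84:48 88:49 92:50 96:64 100:128 104:128 108:128 112:130 116:129 120:129 124:145 128:220 132:228 136:229 140:232 144:175 148:78 152:94 156:97 160:97 164:186 168:230 172:230 176:227 180:228 184:229 188:229 192:231 196:230 200:226 204:114 208:93 212:91 216:97 220:217 224:226 228:156 232:129 236:128 240:128 244:128 248:128 252:128 256:128 260:128 264:128 268:84 272:81 276:87 280:89 284:88 288:88 292:88 296:80 300:31 304:26 308:39 312:48 316:51 320:54 324:55 328:57 332:58 336:58 340:59 344:59 348:58 352:58 356:58
```

The cell turns now: lugs at 90° and 212°, slot at 154°, so about 56° remain. I'll turn 45°, then remeasure.

```bash
python3 -m crank '{"gripper":[60,60,60,60,60],"xyz":[[0,0,0],[0,0,0],[0,0,0],[0,0,0],[0,0,0]],"yaw":[1,2,3,4,5]}' | grep -E 'clock|pos|force'
python3 -m crank '{"gripper":[60,60,60,60,60],"xyz":[[0,0,0],[0,0,0],[0,0,0],[0,0,0],[0,0,0]],"yaw":[1,2,3,3.7,4]}' | grep -E 'clock|pos|force'
python3 st.py
```

```text
clock: 14.5
tool_pos: [0.5334, -0.0935, 0.0937]
wrist_force: [3.4, 0.3, 0.1]
grip_force: 1.6
clock: 15.12
tool_pos: [0.5332, -0.0936, 0.0937]
wrist_force: [2.4, -1.0, 0.1]
grip_force: 1.7
F [ 2.77 -1.44  0.33] M [-0.199 -0.423  0.115] z [ 0.5331 -0.0936  0.0937] t 15.175 q6 -1.016
finger dir 42.811924118724605
[456. 249.] 0.93 [ 0.6318 -0.0126  0.136 ] ang 39.3 r 0.1277
[202. 212.] 0.74 [ 0.4983 -0.1032  0.136 ] ang -164.4 r 0.036
[305. 256.] 0.6 [ 0.5655 -0.0808  0.136 ] ang 21.3 r 0.0349
0:39 4:28 8:42 12:91 16:95 20:96 24:96 28:96 32:90 36:74 40:58 44:59 48:60 52:66 56:138 60:142 64:142 68:142 72:147 76:176 80:152 84:154 88:155 92:146 96:144 100:144 104:143 108:143 112:145 116:144 120:143 124:155 128:234 132:241 136:241 140:243 144:184 148:103 152:104 156:78 160:92 164:100 168:100 172:118 176:230 180:231 184:231 188:215 192:145 196:139 200:136 204:138 208:138 212:140 216:178 220:186 224:152 228:132 232:98 236:96 240:96 244:96 248:95 252:65 256:27 260:30 264:45 268:52 272:55 276:58 280:59 284:60 288:61 292:62 296:62 300:62 304:62 308:63 312:63 316:63 320:63 324:64 328:64 332:64 336:63 340:62 344:60 348:59 352:55 356:51
```

About 12° remain.

```bash
python3 -m crank '{"gripper":[60,60,60,60,60],"xyz":[[0,0,0],[0,0,0],[0,0,0],[0,0,0],[0,0,0]],"yaw":[0.6,1.2,1.7,2.1,2.2]}' | grep -E 'clock|pos|force'
python3 st.py
```

```text
clock: 15.85
tool_pos: [0.5324, -0.0934, 0.0932]
wrist_force: [1.0, -0.4, -0.1]
grip_force: 0.4
F [ 0.36 -0.62 -0.04] M [-0.125  0.03   0.023] z [ 0.5324 -0.0934  0.0932] t 15.9 q6 -0.824
finger dir 31.83585238830006
[201. 209.] 0.67 [ 0.4947 -0.0943  0.136 ] ang -178.8 r 0.0383
[471. 210.] 0.67 [ 0.6342 -0.0083  0.136 ] ang 40.1 r 0.1323
[307. 260.] 0.59 [ 0.5685 -0.0888  0.136 ] ang 7.6 r 0.0359
0:86 4:93 8:93 12:94 16:94 20:106 24:127 28:75 32:56 36:57 40:58 44:93 48:140 52:140 56:141 60:142 64:141 68:163 72:152 76:172 80:149 84:153 88:153 92:147 96:143 100:143 104:142 108:142 112:143 116:142 120:141 124:153 128:234 132:240 136:239 140:240 144:174 148:95 152:98 156:98 160:92 164:206 168:232 172:231 176:219 180:140 184:134 188:134 192:137 196:136 200:134 204:173 208:183 212:194 216:162 220:102 224:95 228:95 232:94 236:94 240:63 244:28 248:30 252:45 256:52 260:55 264:57 268:59 272:60 276:60 280:61 284:60 288:60 292:61 296:61 300:61 304:61 308:61 312:62 316:62 320:62 324:62 328:61 332:59 336:58 340:55 344:52 348:46 352:30 356:35
```

The turning torque vanished and only one feature is left at 154°, so the cell has probably dropped. I'll feel for the rim: a soft spring means dropped, a hard stop means not.

```bash
python3 -m crank '{"gripper":[60,60,60,60,60],"xyz":[[0,0,1],[0,0,2],[0,0,3],[0,0,3],[0,0,3]],"yaw":[0,0,0,0,0]}' | grep -E 'clock|pos|force'; python3 -c "
from h import *
for k in range(2):
    s=get_state();print(s['wrist_force'],s['wrist_torque']);get_image('wrist')"
```

```text
clock: 16.58
tool_pos: [0.5326, -0.0934, 0.0903]
wrist_force: [0.6, 0.0, 0.3]
grip_force: 0.0
[0.5753158  0.04260375 0.33305939] [-0.02380813  0.03861909  0.00589419]
[-0.61396511  0.70270706 -0.14728785] [-0.01511531  0.04062081  0.015587  ]
```

```bash
python3 -m crank '{"gripper":[60,60,60,60,60],"xyz":[[0,0,0.5],[0,0,1],[0,0,1.5],[0,0,2],[0,0,2]],"yaw":[0,0,0,0,0]}' | grep -E 'clock|pos|force'
```

```text
clock: 17.3
tool_pos: [0.5326, -0.0934, 0.0883]
wrist_force: [-1.0, 0.9, -0.8]
grip_force: 0.0
```

```bash
python3 -m crank '{"gripper":[60,60,60,60,60],"xyz":[[0,0,0.5],[0,0,1],[0,0,1.5],[0,0,2],[0,0,2]],"yaw":[0,0,0,0,0]}' | grep -E 'clock|pos|force'
```

```text
clock: 17.92
tool_pos: [0.5326, -0.0934, 0.0862]
wrist_force: [0.5, -0.2, 0.0]
grip_force: 0.0
```

```bash
python3 -m crank '{"gripper":[60,60,60,60,60],"xyz":[[0,0,0.5],[0,0,1],[0,0,1.5],[0,0,2],[0,0,2]],"yaw":[0,0,0,0,0]}' | grep -E 'clock|pos|force'
```

```text
clock: 18.55
tool_pos: [0.5326, -0.0934, 0.0843]
wrist_force: [0.6, 0.3, -0.0]
grip_force: 0.0
```

```bash
python3 -m crank '{"gripper":[60,60,60,60,60],"xyz":[[0,0,0.5],[0,0,1],[0,0,1.5],[0,0,2],[0,0,2]],"yaw":[0,0,0,0,0]}' | grep -E 'clock|pos|force'
```

```text
clock: 19.18
tool_pos: [0.5326, -0.0934, 0.0823]
wrist_force: [0.1, 0.5, -0.8]
grip_force: 0.0
```

```bash
python3 -m crank '{"gripper":[60,60,60,60,60],"xyz":[[0,0,0.5],[0,0,1],[0,0,1.5],[0,0,2],[0,0,2]],"yaw":[0,0,0,0,0]}' | grep -E 'clock|pos|force'
```

```text
clock: 19.8
tool_pos: [0.5326, -0.0934, 0.0805]
wrist_force: [-0.6, 0.6, 2.7]
grip_force: 1.0
```

```bash
python3 -m crank '{"gripper":[60,60,60,60,60],"xyz":[[0,0,0.5],[0,0,1],[0,0,1.5],[0,0,2],[0,0,2]],"yaw":[0,0,0,0,0]}' | grep -E 'clock|pos|force'
```

```text
clock: 20.42
tool_pos: [0.5327, -0.0934, 0.0784]
wrist_force: [-0.5, 0.3, 3.0]
grip_force: 1.6
```

```bash
python3 -m crank '{"gripper":[60,60,60,60,60],"xyz":[[0,0,0.5],[0,0,1],[0,0,1.5],[0,0,2],[0,0,2]],"yaw":[0,0,0,0,0]}' | grep -E 'clock|pos|force'
```

```text
clock: 21.05
tool_pos: [0.5327, -0.0934, 0.0764]
wrist_force: [-2.0, 0.4, 4.7]
grip_force: 2.2
```

It is soft and springy (about 0.6 N/mm), so the cell has dropped into the slots. I'll press to about 8.5 mm of travel.

```bash
python3 -m crank '{"gripper":[60,60,60,60,60],"xyz":[[0,0,1],[0,0,2],[0,0,3],[0,0,4],[0,0,4]],"yaw":[0,0,0,0,0]}' | grep -E 'clock|pos|force'; python3 st.py
```

```text
clock: 21.68
tool_pos: [0.5327, -0.0934, 0.0725]
wrist_force: [-1.9, -0.5, 6.4]
grip_force: 3.4
F [-2.23 -0.44  6.91] M [-0.155  0.509 -0.064] z [ 0.5327 -0.0935  0.0726] t 21.725 q6 -0.824
finger dir 31.825861892148513
[486. 217.] 0.87 [ 0.6256 -0.0107  0.136 ] ang 41.8 r 0.1242
[314. 266.] 0.84 [ 0.5649 -0.0827  0.136 ] ang 18.6 r 0.0337
[199. 220.] 0.81 [ 0.4972 -0.0927  0.136 ] ang 178.7 r 0.0358
0:51 4:71 8:96 12:95 16:96 20:98 24:127 28:90 32:72 36:68 40:66 44:97 48:143 52:143 56:143 60:143 64:144 68:148 72:150 76:156 80:149 84:149 88:144 92:144 96:145 100:146 104:144 108:145 112:146 116:145 120:144 124:177 128:241 132:242 136:241 140:242 144:182 148:101 152:101 156:100 160:83 164:211 168:233 172:232 176:192 180:138 184:137 188:137 192:139 196:139 200:136 204:178 208:185 212:174 216:145 220:98 224:97 228:96 232:96 236:74 240:52 244:56 248:59 252:61 256:61 260:61 264:59 268:68 272:91 276:99 280:98 284:111 288:137 292:138 296:138 300:139 304:139 308:140 312:136 316:134 320:134 324:135 328:125 332:82 336:59 340:62 344:62 348:61 352:59 356:56
```

```bash
python3 -m crank '{"gripper":[60,60,60,60,60],"xyz":[[0,0,0.6],[0,0,0.6],[0,0,0.6],[0,0,0.6],[0,0,0.6]],"yaw":[0.3,0.8,1.3,1.8,2.2]}' | grep -E 'clock|pos|force'; python3 st.py | head -2
```

```text
clock: 22.4
tool_pos: [0.5334, -0.0936, 0.0724]
wrist_force: [-0.2, 0.1, 6.3]
grip_force: 4.3
F [-0.1   0.41  6.9 ] M [-0.141  0.293  0.035] z [ 0.5334 -0.0936  0.0724] t 22.45 q6 -0.629
finger dir 20.664523678561167
```

```bash
python3 -m crank '{"gripper":[60,60,60,60,60],"xyz":[[0,0,0.3],[0,0,0.3],[0,0,0.3],[0,0,0.3],[0,0,0.3]],"yaw":[0.6,1.2,1.8,2.3,2.6]}' | grep -E 'clock|pos|force'; python3 st.py | head -2
```

```text
clock: 23.12
tool_pos: [0.5334, -0.0935, 0.0721]
wrist_force: [-0.6, -0.5, 6.5]
grip_force: 4.2
F [-0.89  0.67  7.37] M [-0.079  0.296  0.097] z [ 0.5334 -0.0936  0.0721] t 23.175 q6 -0.403
finger dir 7.705616877673239
```

```bash
python3 -m crank '{"gripper":[60,60,60,60,60],"xyz":[[0,0,0],[0,0,0],[0,0,0],[0,0,0],[0,0,0]],"yaw":[0.2,0.4,0.6,0.8,0.8]}' | grep -E 'clock|pos|force'; python3 st.py | head -2
```

```text
clock: 23.85
tool_pos: [0.5334, -0.0935, 0.0721]
wrist_force: [-0.2, 0.0, 7.7]
grip_force: 3.7
F [-0.56  0.33  6.7 ] M [-0.078  0.314  0.014] z [ 0.5334 -0.0936  0.0721] t 23.9 q6 -0.335
finger dir 3.8283330606387214
```

```bash
python3 -m crank '{"gripper":[60,60,60,60,60],"xyz":[[0,0,0],[0,0,0],[0,0,0],[0,0,0],[0,0,0]],"yaw":[0.1,0.2,0.3,0.4,0.5]}' | grep -E 'clock|pos|force'; python3 st.py | head -2
```

```text
clock: 24.58
tool_pos: [0.5334, -0.0935, 0.0721]
wrist_force: [0.6, 0.3, 6.8]
grip_force: 4.2
F [-0.4   0.46  7.12] M [-0.038  0.293  0.052] z [ 0.5334 -0.0935  0.0721] t 24.625 q6 -0.291
finger dir 1.2966252963886693
```

```bash
python3 -m crank '{"gripper":[60,60,60,60,60],"xyz":[[0,0,0],[0,0,0],[0,0,0],[0,0,0],[0,0,0]],"yaw":[0.1,0.2,0.3,0.4,0.4]}' | grep -E 'clock|pos|force'; python3 st.py
```

```text
clock: 25.3
tool_pos: [0.5336, -0.0934, 0.0722]
wrist_force: [1.2, 0.3, 6.4]
grip_force: 19.6
F [1.2  1.39 6.51] M [-0.064  0.235  1.21 ] z [ 0.5336 -0.0934  0.0722] t 25.35 q6 -0.258
finger dir -0.5707126162415821
[195. 219.] 0.95 [ 0.5016 -0.0734  0.136 ] ang 147.4 r 0.0373
[311. 264.] 0.87 [ 0.5643 -0.1005  0.136 ] ang -12.6 r 0.0321
[485.  84.] 0.76 [ 0.642  -0.0078  0.136 ] ang 38.2 r 0.1386
0:123 4:124 8:125 12:125 16:125 20:125 24:121 28:68 32:55 36:56 40:58 44:90 48:132 52:133 56:133 60:133 64:133 68:133 72:136 76:135 80:136 84:136 88:133 92:133 96:133 100:133 104:132 108:131 112:132 116:131 120:129 124:157 128:226 132:226 136:225 140:213 144:104 148:59 152:61 156:64 160:72 164:128 168:211 172:215 176:210 180:210 184:175 188:90 192:88 196:87 200:87 204:67 208:47 212:51 216:53 220:55 224:56 228:56 232:55 236:73 240:111 244:124 248:125 252:125 256:125 260:126 264:127 268:97 272:91 276:91 280:91 284:93 288:123 292:125 296:106 300:62 304:52 308:54 312:54 316:53 320:52 324:48 328:44 332:73 336:86 340:86 344:86 348:90 352:118 356:122
```

Solid stop: Mz jumped to 1.2 N·m and the posts have turned about 32°. I'll relieve the torque slightly, let it rise, check, then lift clear.

```bash
python3 -m crank '{"gripper":[60,60,60,60,60],"xyz":[[0,0,0],[0,0,-1.5],[0,0,-3],[0,0,-5],[0,0,-7]],"yaw":[-0.3,-0.3,-0.3,-0.3,-0.3]}' | grep -E 'clock|pos|force'
python3 st.py | head -5
python3 -m crank '{"gripper":[60,60,60,60,60],"xyz":[[0,0,-5],[0,0,-15],[0,0,-35],[0,0,-65],[0,0,-100]],"yaw":[-0.3,-0.3,-0.3,-0.3,-0.3]}' | grep -E 'clock|pos|force'
python3 -m crank '{"gripper":[60,60,60,60,60],"xyz":[[0,0,-40],[0,0,-70],[0,0,-70],[0,0,-70],[0,0,-70]],"yaw":[0,0,0,0,0]}' | grep -E 'clock|pos|force'
python3 - <<'E'
from h import *
c=cam('wrist');s=get_state();np.savez('w9.npz',**c)
for q in('post_a','cell_rim','port_top'):
  for m in mark_of('wrist',q)[:3]:
    for z in (.127,):
      X=atz(c,m['pixel'],z);print(q,np.round(m['pixel'],1),round(m['conf'],2),X.round(4),'ang',round(np.degrees(np.arctan2(X[1]+.0935,X[0]-.533)),1),'r',round(np.hypot(X[1]+.0935,X[0]-.533),4))
from ring import unwrap
u=cv2.cvtColor(unwrap(c,.533,-.0935,r0=.054,r1=.057),cv2.COLOR_BGR2GRAY).mean(0)
print(' '.join(f'{i*4}:{int(v)}' for i,v in enumerate(u.reshape(90,8).mean(1))))
E
```

```text
clock: 26.02
tool_pos: [0.5321, -0.0933, 0.0778]
wrist_force: [-0.5, 0.6, 0.1]
grip_force: 0.0
F [0.12 0.25 0.53] M [-0.062  0.022 -0.029] z [ 0.5322 -0.0933  0.0781] t 26.075 q6 -0.283
finger dir 0.8264425279555699
[202. 215.] 0.9 [ 0.5025 -0.074   0.136 ] ang 147.4 r 0.0362
[485.  86.] 0.73 [ 0.6428 -0.005   0.136 ] ang 38.9 r 0.141
[258. 218.] 0.32 [ 0.5331 -0.0749  0.136 ] ang 89.7 r 0.0186
clock: 26.75
tool_pos: [0.5326, -0.0934, 0.1806]
wrist_force: [0.5, -0.5, -0.5]
grip_force: 0.0
clock: 27.38
tool_pos: [0.5318, -0.0932, 0.247]
wrist_force: [-0.4, -0.1, 0.2]
grip_force: 0.0
post_a [229.2 167.4] 0.98 [ 0.5006 -0.0764  0.127 ] ang 152.3 r 0.0366
post_a [440.4 100.3] 0.93 [0.735  0.0089 0.127 ] ang 26.9 r 0.2265
post_a [385.3 107.5] 0.61 [ 0.6748 -0.0013  0.127 ] ang 33.0 r 0.1691
cell_rim [406.9 104.2] 0.69 [0.6984 0.0032 0.127 ] ang 30.3 r 0.1916
cell_rim [259.  179.8] 0.66 [ 0.5366 -0.09    0.127 ] ang 43.9 r 0.0051
0:106 4:107 8:107 12:108 16:108 20:108 24:101 28:56 32:50 36:50 40:50 44:78 48:115 52:141 56:183 60:200 64:200 68:203 72:203 76:203 80:203 84:203 88:202 92:201 96:169 100:146 104:113 108:111 112:112 116:111 120:110 124:111 128:121 132:189 136:201 140:202 144:151 148:75 152:75 156:63 160:51 164:95 168:104 172:105 176:102 180:102 184:103 188:103 192:105 196:110 200:129 204:165 208:188 212:149 216:105 220:106 224:106 228:105 232:104 236:114 240:108 244:105 248:105 252:106 256:106 260:107 264:105 268:81 272:73 276:74 280:74 284:78 288:103 292:107 296:107 300:107 304:108 308:107 312:105 316:104 320:104 324:104 328:105 332:105 336:105 340:105 344:105 348:105 352:105 356:105
```

The cell stayed down when released. Contact was already gone at tool z = 0.078 m, where an unlocked cell would still have pushed with about 3–4 N. The posts stayed at the stop angle and the lugs are hidden under the lip, so I'm handing it in.

```bash
python3 -c "
from plant import sign_off
print(sign_off())"
```

```text
the job is handed in; nothing more can be done
None
```

The polariser cell was turned into its slots, pressed down lightly (about 7 N), turned clockwise to the solid stop and let go, and my force and camera checks show it locked under the lip; I handed the job in at about 27 s with the arm lifted clear.

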